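# Line up the clay penguin family

### The arm

A 7-joint arm with a two-finger parallel gripper is mounted at the origin on the work surface. World frame = base frame: x ahead of the robot, y to its left, z up, the work surface at z = 0. Lengths are in m, angles in rad, forces in N, time in s.
With the tool pointing down it reaches from about 0.4 to 0.85 m from the base axis. Payload 4.5 kg.
Tool frame: the origin (TCP) lies at the very end of the fingers, on their centre line; the grasp point (between the pads) lies 19 mm behind it (tcp_to_grasp is the z of the grasp point in the tool frame, in m); z points along the fingers, y is the line along which they close (so a half turn about z gives the same grasp; the last joint's range is limited). The gripper opens to 88 mm and grips with 3 to 60 N. Pads are 18 mm wide; open, the fingers measure 123 mm over their backs; the gripper's body (75 mm by 187 mm) begins 45 mm behind the grasp point.
Start: joints at [-1.216, 0.689, -0.195, 1.565, 0.157, 0.902, -0.215], TCP at [0.197, 0.593, 0.215] pointing down, gripper open.
Joint ranges: [-3.01, 3.01], [-0.46, 2.08], [-1.47, 1.51], [0.13, 2.56], [-1, 4.14], [0.04, 2.09], [-2.66, 2.66]. Speed limits (rad/s): [2.57, 2.57, 3.14, 3.14, 3.14, 3.14, 3.14].

### API

Orientations are given as a unit quaternion [x, y, z, w].
In Python, from plant import * gives the robot as it stands. The module is installed in compiled form; this text tells all that it offers.
- The arm moves only by the shell command python3 -m jog 'ROWS' [OPENING] [FORCE]. ROWS is JSON, a list that holds one entry, the list of rows, each a list of 6 numbers: the shift along the tool's x, y, z in m, then the turn, a rotation vector about the tool's x, y, z in rad. In form: [[[dx, dy, dz, ax, ay, az], ...]]. A call has 1 to 12 rows; each row shifts and turns the commanded pose from where the row before left it, along the tool's axes as they then stand; what a row does not reach is not made up. A row lasts 1/8 s, in which the tool goes at most 62.5 mm and 10.7 degrees, less where a joint would pass 70% of its speed; a pose out of reach is approached as far as the arm can. A call with a gripper value outside its range is refused whole. OPENING is the finger opening in m, from 0 to 0.0881, set as the call begins (- or left out, the last holds). The fingers move at their own pace and stop on an object; FORCE is the grip in N (left out, the last holds). Time passes only in rows, so rows that do not move let the fingers close. It gives the time, the measured TCP pose, the force, the opening and the grip force at its end, in the units of the state.
- get_state(): the state, without advancing time (a new reading comes with each control period).
- snapshot(name): name is "scene" or "top" or "wrist"; returns a dict with "frame" (420x560x3 uint8, red, green, blue), "mtx" (3x3 intrinsics, pixels), "xyz" and "orientation" of the camera in the world; the wrist camera has in their place "mount" (4x4, takes a point from camera to tool coordinates, whose origin is the TCP and whose axes are the flange's). Camera axes: x right, y down, z forward; pixel columns grow to the right and rows downward; lengths in m; the calibration is good to about 2 mm. The wrist camera is an equidistant fisheye: a pixel r from the principal point sees the ray r / f radians off the axis. A picture is of the moment at which its call begins: read the wrist's pose just before it. There is no depth.
- finish_job(): hands the job in; it is judged then, once.
The state is a dict: "clock": time; "q": joint angles; "qd": joint speeds; "joint_torque": joint torques, N m; "tool_pos": TCP position; "eef_rot": TCP orientation; "contact_force": force on the tool from outside, world axes, zero at the start; "moment": the same for the moment, N m; "opening": opening from 0.0 (shut) to 1.0 (fully open); "finger_force": force on a finger pad.
Only numpy, scipy, OpenCV 4.12 (cv2) and the standard library are available. Lean on these libraries where they do the work, as an engineer would, in place of code of your own. Each camera call takes 0.05 s, during which the arm holds its last target. There are 200 camera calls.

### The job

Set out the class's four fired-clay penguins on the display stand in order of height, one standing upright in the middle of each blue disc: the tallest next to the green tree, then shorter and shorter to the smallest next to the white igloo. Don't let any penguin fall over, and leave the damp clay whale where it lies.

Things in the scene. Friction and masses are not known exactly. Their poses are not given: they have to be found in the camera images.
- penguin_red_center (a point): Centre (half-way up) of the loose fired-clay penguin with the red scarf and cap: black back, 90 mm tall, round body 48 mm across from 12 to 58 % of its height, narrower head, flat foot 41 mm across, about 170 g. z up, beak to -x. Starts upright on the beige board (top 10 mm above the table), in a loose row nearest the robot, among the whale and a clear tub (68 mm across, 60 mm high). Grip the body at this point.
- penguin_yellow_center (a point): Centre (half-way up) of the loose fired-clay penguin with the yellow scarf and cap: black back, 76 mm tall, round body 44 mm across from 12 to 58 % of its height, narrower head, flat foot 37 mm across, about 130 g. z up, beak to -x. Starts upright on the beige board (top 10 mm above the table), in a loose row nearest the robot, among the whale and a clear tub (68 mm across, 60 mm high). Grip the body at this point.
- penguin_green_center (a point): Centre (half-way up) of the loose fired-clay penguin with the green scarf and cap: black back, 62 mm tall, round body 40 mm across from 12 to 58 % of its height, narrower head, flat foot 34 mm across, about 90 g. z up, beak to -x. Starts upright on the beige board (top 10 mm above the table), in a loose row nearest the robot, among the whale and a clear tub (68 mm across, 60 mm high). Grip the body at this point.
- penguin_blue_center (a point): Centre (half-way up) of the loose fired-clay penguin with the blue scarf and cap: grey back, 48 mm tall, round body 36 mm across from 12 to 58 % of its height, narrower head, flat foot 31 mm across, about 60 g. z up, beak to -x. Starts upright on the beige board (top 10 mm above the table), in a loose row nearest the robot, among the whale and a clear tub (68 mm across, 60 mm high). Grip the body at this point.
- mark_a: One of four identical light-blue discs, fixed, 60 mm across and 2 mm thick, in a straight row 82 mm apart on a wooden stand 470 x 110 mm, beyond the penguins as seen from the robot. Origin: centre of its underside; its upper face, for a penguin to stand on, is 24 mm above the table. Which name is where in the row changes from start to start.
- mark_b: One of four identical light-blue discs, fixed, 60 mm across and 2 mm thick, in a straight row 82 mm apart on a wooden stand 470 x 110 mm, beyond the penguins as seen from the robot. Origin: centre of its underside; its upper face, for a penguin to stand on, is 24 mm above the table. Which name is where in the row changes from start to start.
- mark_c: One of four identical light-blue discs, fixed, 60 mm across and 2 mm thick, in a straight row 82 mm apart on a wooden stand 470 x 110 mm, beyond the penguins as seen from the robot. Origin: centre of its underside; its upper face, for a penguin to stand on, is 24 mm above the table. Which name is where in the row changes from start to start.
- mark_d: One of four identical light-blue discs, fixed, 60 mm across and 2 mm thick, in a straight row 82 mm apart on a wooden stand 470 x 110 mm, beyond the penguins as seen from the robot. Origin: centre of its underside; its upper face, for a penguin to stand on, is 24 mm above the table. Which name is where in the row changes from start to start.
- tree: Small green fir tree, fixed, 84 mm high and 48 mm across at most, in line with the discs at one end of the stand, 80 mm from the centre of the nearest disc; origin at the centre of its foot. At the other end, likewise 80 mm from the last disc, stands a fixed white igloo 28 mm high and 50 mm across. Tree and igloo may swap ends.
- whale_center (a point): Middle of a loose, still damp grey clay whale, 78 mm long along its x (tail to +x), 52 mm wide over its fins, 44 mm high over its back fin; the point is 18 mm above its underside. It lies in the penguins' row and is not to be moved.
There are look-alikes about, which are no part of the job. Leave any orange look-alike of the part that bears penguin_blue_center alone.

How it is judged:
At the end, for the whole second after the job is handed in: Each penguin stands upright (within 0.12 rad) on its disc, centre within 12 mm of the disc's centre and at standing height (within 6 mm); counted from the tree: red scarf (tallest), yellow, green, blue (smallest). All are released and at rest, and the whale lies within 12 mm of where it started (((horizontal distance between penguin_red_center and mark_a below 0.012 m and horizontal distance between tree and mark_a between 0.05 and 0.11 m) or (horizontal distance between penguin_red_center and mark_b below 0.012 m and horizontal distance between tree and mark_b between 0.05 and 0.11 m) or (horizontal distance between penguin_red_center and mark_c below 0.012 m and horizontal distance between tree and mark_c between 0.05 and 0.11 m) or (horizontal distance between penguin_red_center and mark_d below 0.012 m and horizontal distance between tree and mark_d between 0.05 and 0.11 m)) and height (world z) of penguin_red_center between 0.063 and 0.075 m and angle between each of penguin_red_center, penguin_yellow_center, penguin_green_center, penguin_blue_center's own z axis and vertical below 0.12 rad and linear speed of each of penguin_red, penguin_yellow, penguin_green, penguin_blue below 0.02 m/s and contact force between each of penguin_red, penguin_yellow, penguin_green, penguin_blue and the fingers below 0.1 N and ((horizontal distance between penguin_yellow_center and mark_a below 0.012 m and horizontal distance between tree and mark_a between 0.132 and 0.192 m) or (horizontal distance between penguin_yellow_center and mark_b below 0.012 m and horizontal distance between tree and mark_b between 0.132 and 0.192 m) or (horizontal distance between penguin_yellow_center and mark_c below 0.012 m and horizontal distance between tree and mark_c between 0.132 and 0.192 m) or (horizontal distance between penguin_yellow_center and mark_d below 0.012 m and horizontal distance between tree and mark_d between 0.132 and 0.192 m)) and height (world z) of penguin_yellow_center between 0.056 and 0.068 m and ((horizontal distance between penguin_green_center and mark_a below 0.012 m and horizontal distance between tree and mark_a between 0.214 and 0.274 m) or (horizontal distance between penguin_green_center and mark_b below 0.012 m and horizontal distance between tree and mark_b between 0.214 and 0.274 m) or (horizontal distance between penguin_green_center and mark_c below 0.012 m and horizontal distance between tree and mark_c between 0.214 and 0.274 m) or (horizontal distance between penguin_green_center and mark_d below 0.012 m and horizontal distance between tree and mark_d between 0.214 and 0.274 m)) and height (world z) of penguin_green_center between 0.049 and 0.061 m and ((horizontal distance between penguin_blue_center and mark_a below 0.012 m and horizontal distance between tree and mark_a between 0.296 and 0.356 m) or (horizontal distance between penguin_blue_center and mark_b below 0.012 m and horizontal distance between tree and mark_b between 0.296 and 0.356 m) or (horizontal distance between penguin_blue_center and mark_c below 0.012 m and horizontal distance between tree and mark_c between 0.296 and 0.356 m) or (horizontal distance between penguin_blue_center and mark_d below 0.012 m and horizontal distance between tree and mark_d between 0.296 and 0.356 m)) and height (world z) of penguin_blue_center between 0.042 and 0.054 m and distance of whale_center from where it was at the start of the episode below 0.012 m); the robot touches nothing.
It fails at once if the damp clay whale is shifted by more than 12 mm (distance of whale_center from where it was at the start of the episode above 0.012 m).
It fails at once if a penguin falls over (tilts past 0.8 rad) (angle between any of penguin_red_center, penguin_yellow_center, penguin_green_center, penguin_blue_center's own z axis and vertical above 0.8 rad).
It also fails if it takes over 128 s, if anything falls off the work surface, if the arm or the gripper's body presses on something with over 40 N, if the wrist force passes 120 N, or if a joint passes its speed limit or range.

## Working session

There is one attempt and no reset: what is moved stays moved. The work goes in short steps, Python scripts to look and compute and a shell command to move; the robot and the scene stay as the last step left them, time stands still between calls to the robot, and variables do not carry over. Pictures are saved under pics/ and viewed, at most 14 in all, crops included, and the job is handed in when it is done.

```bash
mkdir -p pics; python3 - <<'E'
from plant import *
import cv2,pickle
s=get_state();print({k:s[k] for k in("clock","tool_pos","eef_rot","opening")})
d={}
for n in("scene","top"):
    d[n]=snapshot(n);cv2.imwrite(f"pics/{n}0.png",d[n]["frame"][:,:,::-1]);print(n,d[n]["mtx"],d[n]["xyz"],d[n]["orientation"])
pickle.dump(d,open("d0.pkl","wb"))
E
```

```text
{'clock': 0.0, 'tool_pos': array([0.19691383, 0.59247918, 0.21460465]), 'eef_rot': array([ 1.59642238e-01,  9.87174526e-01, -8.96960287e-04, -7.70340053e-05]), 'opening': 0.9999629684166161}
scene [[509.21058306   0.         269.50295024]
 [  0.         509.21058306 214.11286302]
 [  0.           0.           1.        ]] [1.31663576 0.43497654 1.1689875 ] [ 0.49121299  0.79504246 -0.2979629  -0.19451322]
top [[414.36171532   0.         262.03700172]
 [  0.         414.36171532 210.76061891]
 [  0.           0.           1.        ]] [ 0.22845856 -0.00741026  0.92313432] [ 0.72141687 -0.68132777  0.08673393 -0.08847253]
```

View pics/top0.png

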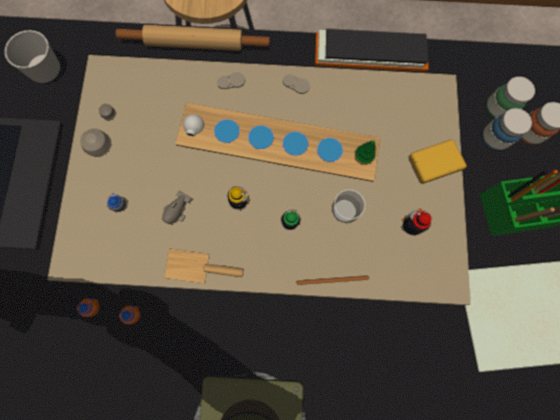

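View pics/scene0.png

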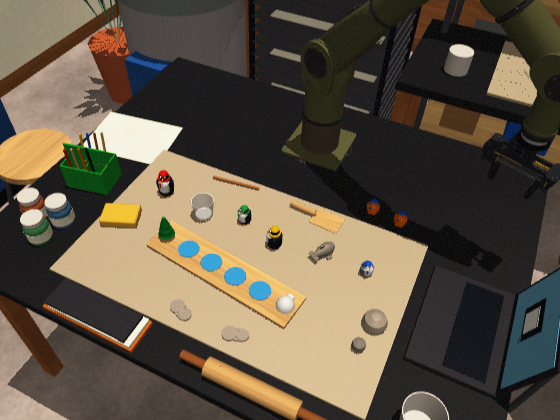

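The top view shows the discs at (227,131), (261,137), (295,144) and (330,150), with the tree on the right at (365,153) and the igloo on the left at (193,125). The penguins are red (418,222), yellow (237,197), green (291,219) and blue (116,203). The whale is at (175,208), the tub at (348,206), and the orange decoys at (88,308) and (130,315).

```bash
cat > h.py <<'E'
import numpy as np,cv2,pickle
from scipy.spatial.transform import Rotation as R
def ray(c,uv):
    d=np.linalg.inv(c["mtx"])@[*uv,1.]
    return np.array(c["xyz"]),R.from_quat(c["orientation"]).as_matrix()@d
def at(c,uv,z):
    o,d=ray(c,uv);return (o+d*(z-o[2])/d[2])
def proj(c,p):
    q=c["mtx"]@(R.from_quat(c["orientation"]).as_matrix().T@(np.array(p)-c["xyz"]));return q[:2]/q[2]
def tri(rs):
    A=0;b=0
    for o,d in rs:
        d=d/np.linalg.norm(d);P=np.eye(3)-np.outer(d,d);A=A+P;b=b+P@o
    return np.linalg.solve(A,b)
def blob(f,lo,hi,uv,r=22):
    hsv=cv2.cvtColor(f,cv2.COLOR_RGB2HSV);m=cv2.inRange(hsv,lo,hi)
    k=np.zeros_like(m);x,y=map(int,uv);k[max(0,y-r):y+r,max(0,x-r):x+r]=1
    v,u=np.nonzero(m*k);return np.array([u.mean(),v.mean()]),len(u)
E
python3 - <<'E'
from h import *
d=pickle.load(open("d0.pkl","rb"));T,S=d["top"],d["scene"]
C=dict(red=((0,150,80),(6,255,255),(420,218),(165,178)),yellow=((20,150,80),(32,255,255),(237,193),(275,234)),
 green=((55,150,50),(80,255,255),(291,216),(244,212)),blue=((105,150,60),(125,255,255),(116,202),(367,266)))
H=dict(red=.09,yellow=.076,green=.062,blue=.048)
for n,(lo,hi,a,b) in C.items():
    a,na=blob(T["frame"],lo,hi,a,14);b,nb=blob(S["frame"],lo,hi,b,16)
    p=tri([ray(T,a),ray(S,b)]);z=.01+.8*H[n]
    print(n,na,nb,p.round(4),(z).__round__(3),at(T,a,z)[:2].round(4),at(S,b,z)[:2].round(4))
for a,b in zip([(227,131),(261,137),(295,144),(330,150)],[(260,290),(235,276),(211,262),(188,249)]):
    lo,hi=(95,150,80),(112,255,255)
    a,na=blob(T["frame"],lo,hi,a,16);b,nb=blob(S["frame"],lo,hi,b,13)
    print(na,nb,at(T,a,.024)[:2].round(4),at(S,b,.024)[:2].round(4))
for n,a,b,z in[("tree",(366,152),(166,232),.06),("igloo",(193,125),(286,302),.036),("whale",(173,212),(321,251),.03),("tub",(348,206),(203,207),.04)]:
    print(n,at(T,a,z)[:2].round(3),at(S,b,z)[:2].round(3))
E
```

```text
red 201 87 [ 0.4432 -0.3378  0.075 ] 0.082 [ 0.4411 -0.3342] [ 0.4487 -0.3338]
yellow 187 95 [0.4784 0.0593 0.0651] 0.071 [0.4765 0.0594] [0.483  0.0606]
green 152 48 [ 0.4352 -0.0615  0.0537] 0.06 [ 0.4337 -0.061 ] [ 0.4399 -0.0591]
blue 84 42 [0.4538 0.3269 0.0461] 0.048 [0.453  0.3265] [0.4558 0.3268]
388 314 [0.6456 0.0963] [0.6485 0.0974]
389 292 [0.6344 0.0149] [0.6378 0.0163]
396 274 [ 0.6235 -0.0663] [ 0.626  -0.0656]
402 257 [ 0.6123 -0.147 ] [ 0.6152 -0.1458]
tree [ 0.596 -0.223] [ 0.616 -0.215]
igloo [0.65  0.173] [0.657 0.178]
whale [0.441 0.198] [0.457 0.195]
tub [ 0.474 -0.188] [ 0.472 -0.183]
```

```bash
cat > go.py <<'E'
import sys
from h import *
from plant import *
# usage: go.py x y zgrasp -> tool-frame shift to bring grasp point there, tilt/yaw correction
P=dict(red=(.4432,-.3378,.055),yellow=(.4784,.0593,.048),green=(.4352,-.0615,.041),blue=(.4538,.3269,.035))
D=dict(red=(.6138,-.1464,.071),yellow=(.6248,-.0662,.064),green=(.6360,.0156,.057),blue=(.6470,.0968,.051))
def main(t):
    s=get_state();M=R.from_quat(s["eef_rot"]).as_matrix();g=s["tool_pos"]-M[:,2]*.019
    a=np.arctan2(-.0332,.2432);y=np.array([np.cos(a),np.sin(a),0]);G=np.c_[np.cross(y,[0,0,-1]),y,[0,0,-1]]
    print("clock",s["clock"],"tcp",s["tool_pos"].round(4),"shift",(M.T@(np.array(t)-g)).round(4),"turn",R.from_matrix(M.T@G).as_rotvec().round(3),"q",s["q"].round(2))
main((P if sys.argv[2]=="P" else D)[sys.argv[1]])
E
python3 -m jog '[[[0,0,0,0,0,0.154],[0,0,0,0,0,0.154],[0,0,0,0,0,0.154],[0,0,0,0,0,0.154],[0,0,0,0,0,0.154],[0,0,0,0,0,0.154],[0,0,0,0,0,0.154],[0,0,0,0,0,0.154],[0,0,0,0,0,0.154],[0,0,0,0,0,0],[0,0,0,0,0,0]]]' 0.08 10; python3 go.py blue P
```

```text
clock: 1.48
tool_pos: [0.1969, 0.593, 0.2152]
eef_rot: [0.753, 0.658, -0.0, 0.0]
contact_force: [0.6, -0.5, 0.7]
opening: 0.905
finger_force: 0.0
clock 1.475 tcp [0.1969 0.593  0.2152] shift [-0.2295  0.29    0.1993] turn [-0.     0.     0.002] q [-1.44  0.7   0.21  1.58 -0.17  0.89 -1.3 ]
```

Move above blue (grasp point about 100 mm above the target) and check with the wrist camera.

```bash
python3 -m jog '[[[-0.028,0.036,0.012,0,0,0],[-0.028,0.036,0.012,0,0,0],[-0.028,0.036,0.012,0,0,0],[-0.028,0.036,0.012,0,0,0],[-0.028,0.036,0.012,0,0,0],[-0.028,0.036,0.012,0,0,0],[-0.028,0.036,0.012,0,0,0],[-0.034,0.038,0.016,0,0,0],[0,0,0,0,0,0],[0,0,0,0,0,0]]]'; python3 go.py blue P; python3 - <<'E'
from plant import *
import cv2,numpy as np
s=snapshot("wrist");cv2.imwrite("pics/w1.png",s["frame"][:,:,::-1]);print(s["mtx"],np.array(s["mount"]).round(4))
E
```

```text
clock: 2.72
tool_pos: [0.4528, 0.3266, 0.1154]
eef_rot: [0.753, 0.658, 0.0, -0.001]
contact_force: [-0.6, -0.4, 0.2]
opening: 0.91
finger_force: 0.0
clock 2.725 tcp [0.4528 0.3266 0.1154] shift [0.0003 0.001  0.0994] turn [-0.001 -0.001  0.001] q [-0.76  0.75  0.09  1.87 -0.12  0.53 -0.72]
[[325.1922621    0.         283.14661092]
 [  0.         325.1922621  207.73293876]
 [  0.           0.           1.        ]] [[ 7.000e-04 -9.625e-01 -2.714e-01  6.990e-02]
 [ 1.000e+00  8.000e-04 -3.000e-04  3.000e-04]
 [ 5.000e-04 -2.714e-01  9.625e-01 -1.714e-01]
 [ 0.000e+00  0.000e+00  0.000e+00  1.000e+00]]
```

View pics/w1.png

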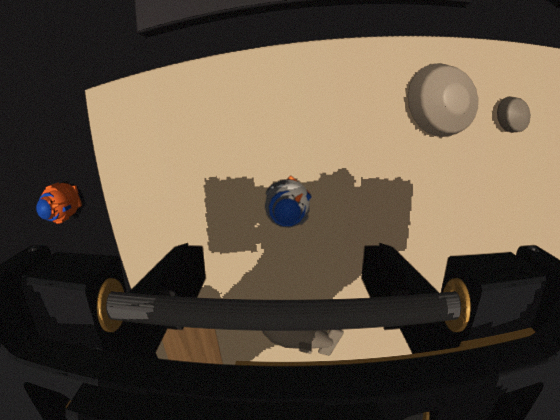

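```bash
cat >> h.py <<'E'
def wproj(s,p):
    M=np.array(s["mount"]);q=M[:3,:3].T@(np.array(p)-M[:3,3]);r=np.hypot(q[0],q[1]);K=s["mtx"]
    k=np.arctan2(r,q[2])/r*K[0,0];return np.array([K[0,2]+k*q[0],K[1,2]+k*q[1]])
E
python3 - <<'E'
from h import *
from plant import *
s=snapshot("wrist")
for z in(.015,.036,.058): print(z,wproj(s,(0,0,.1154-z)).round(1), wproj(s,(0.005,0,.1154-z)).round(1))
E
```

```text
0.015 [283.  200.2] [283.  194.6]
0.036 [282.9 206.8] [282.9 200.7]
0.058 [282.9 214.8] [282.9 208.3]
```

Blue sits at (288,205), with expected (283,204). That puts it about 4 mm off in tool y and 1 mm in x. Descend with the correction and grip.

```bash
python3 -m jog '[[[0.001,0.004,0.02,0,0,0],[0,0,0.02,0,0,0],[0,0,0.02,0,0,0],[0,0,0.02,0,0,0],[0,0,0.012,0,0,0],[0,0,0.007,0,0,0],[0,0,0,0,0,0],[0,0,0,0,0,0]]]' 0.08
python3 -m jog '[[[0,0,0,0,0,0],[0,0,0,0,0,0],[0,0,0,0,0,0],[0,0,0,0,0,0],[0,0,0,0,0,0],[0,0,0,0,0,0],[0,0,0,0,0,0],[0,0,0,0,0,0]]]' 0.02 12
python3 -m jog '[[[0,0,-0.01,0,0,0],[0,0,-0.02,0,0,0],[0,0,-0.03,0,0,0],[0,0,-0.03,0,0,0],[0,0,0,0,0,0]]]'; python3 go.py blue D
```

```text
clock: 3.82
tool_pos: [0.4577, 0.3267, 0.0169]
eef_rot: [0.753, 0.657, 0.001, 0.0]
contact_force: [0.7, 0.2, 0.8]
opening: 0.91
finger_force: 0.0
clock: 4.82
tool_pos: [0.4572, 0.3265, 0.017]
eef_rot: [0.754, 0.657, 0.0, -0.0]
contact_force: [-0.1, -1.1, 6.2]
opening: 0.307
finger_force: 9.8
clock: 5.45
tool_pos: [0.4587, 0.3273, 0.1087]
eef_rot: [0.754, 0.657, 0.002, 0.0]
contact_force: [1.3, 0.2, -0.8]
opening: 0.246
finger_force: 11.8
clock 5.45 tcp [0.4587 0.3273 0.1087] shift [-0.203   0.2176  0.0767] turn [ 0.003 -0.003 -0.001] q [-0.75  0.76  0.09  1.86 -0.13  0.52 -0.72]
```

```bash
python3 - <<'E'
from plant import *
import cv2,numpy as np
print(get_state()["opening"])
a=snapshot("wrist")["frame"];b=snapshot("scene")["frame"][180:340,300:460];b=cv2.resize(b,(420,420),interpolation=2)
cv2.imwrite("pics/w2.png",cv2.resize(np.hstack([a,b]),(800,343))[:,:,::-1])
E
```

```text
0.24614964829877328
```

View pics/w2.png

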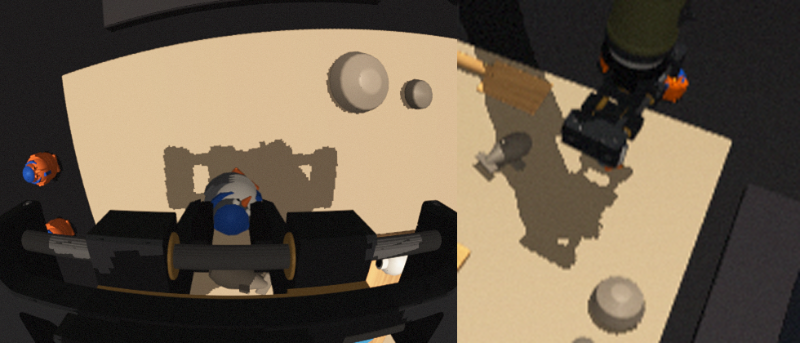

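```bash
python3 - <<'E'
from h import *
from plant import *
s=snapshot("wrist");f=s["frame"]
for dx in(0,.006,.012):
  for dn in (0,.008,.014):
    zc=-.019+dn
    print(dx,dn,"cap top",wproj(s,(dx,0,zc-.024)).round(0),"centre",wproj(s,(dx,0,zc)).round(0),"body front",wproj(s,(dx+.018,0,zc)).round(0),"foot",wproj(s,(dx+.0155,0,zc+.024)).round(0))
cv2.imwrite("pics/w3.png",cv2.resize(f[170:320,200:380],(720,600),interpolation=cv2.INTER_CUBIC)[:,:,::-1])
E
```

```text
0 0 cap top [283. 280.] centre [283. 258.] body front [283. 225.] foot [283. 216.]
0 0.008 cap top [283. 272.] centre [283. 252.] body front [283. 220.] foot [283. 212.]
0 0.014 cap top [283. 267.] centre [283. 248.] body front [283. 217.] foot [283. 209.]
0.006 0 cap top [283. 269.] centre [283. 247.] body front [283. 214.] foot [283. 205.]
0.006 0.008 cap top [283. 261.] centre [283. 242.] body front [283. 209.] foot [283. 202.]
0.006 0.014 cap top [283. 256.] centre [283. 238.] body front [283. 206.] foot [283. 199.]
0.012 0 cap top [283. 256.] centre [283. 236.] body front [283. 202.] foot [283. 195.]
0.012 0.008 cap top [283. 249.] centre [283. 231.] body front [283. 198.] foot [283. 192.]
0.012 0.014 cap top [283. 244.] centre [283. 227.] body front [283. 195.] foot [283. 190.]
```

View pics/w3.png

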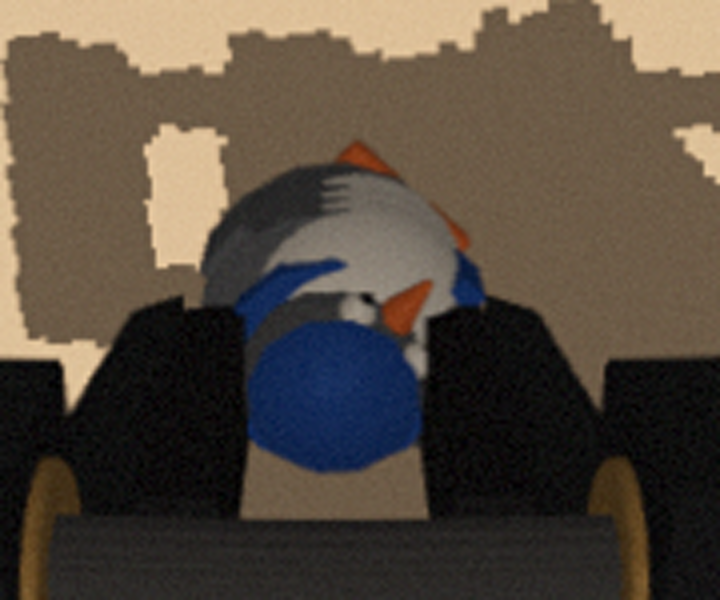

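Blue hangs upright but is held by the cap: cap at (284,269), body front at v≈211. The opening is 22 mm instead of 36. I'll set it back on the board and regrip lower.

```bash
python3 -m jog '[[[0,0,0.02,0,0,0],[0,0,0.025,0,0,0],[0,0,0.02,0,0,0],[0,0,0.008,0,0,0],[0,0,0,0,0,0],[0,0,0,0,0,0]]]'|grep -E "tool|contact|opening"
for i in 1 2 3 4; do echo; python3 -m jog '[[[0,0,0.003,0,0,0],[0,0,0,0,0,0]]]'|grep -E "tool|contact|opening"; done
```

```text
tool_pos: [0.4577, 0.3266, 0.0339]
contact_force: [-0.3, 0.8, -0.0]
opening: 0.243

tool_pos: [0.4574, 0.3265, 0.0306]
contact_force: [-0.1, 1.2, -0.1]
opening: 0.245

tool_pos: [0.4572, 0.3263, 0.0273]
contact_force: [-0.2, 0.8, -0.6]
opening: 0.242

tool_pos: [0.4571, 0.3263, 0.0242]
contact_force: [0.2, 0.4, 0.7]
opening: 0.246

tool_pos: [0.4571, 0.3263, 0.0212]
contact_force: [0.3, -0.1, 0.7]
opening: 0.245
```

```bash
python3 -m jog '[[[0,0,0.001,0,0,0],[0,0,0,0,0,0],[0,0,0,0,0,0],[0,0,0,0,0,0],[0,0,0,0,0,0]]]' 0.07 12|grep -E "tool|contact|opening"
python3 -m jog '[[[0,0,0.005,0,0,0],[0,0,0.004,0,0,0],[0,0,0,0,0,0],[0,0,0,0,0,0]]]'|grep -E "tool|contact|opening"
python3 -m jog '[[[0,0,0,0,0,0],[0,0,0,0,0,0],[0,0,0,0,0,0],[0,0,0,0,0,0],[0,0,0,0,0,0]]]' 0.03 |grep -E "tool|contact|opening"
python3 - <<'E'
from h import *
from plant import *
s=snapshot("wrist");f=s["frame"]
cv2.imwrite("pics/w4.png",cv2.resize(f[170:320,200:380],(720,600),interpolation=cv2.INTER_CUBIC)[:,:,::-1])
E
```

```text
tool_pos: [0.4573, 0.3264, 0.0205]
contact_force: [0.2, -0.2, -0.3]
opening: 0.782
tool_pos: [0.4573, 0.3264, 0.0113]
contact_force: [-0.1, -0.6, 0.1]
opening: 0.795
tool_pos: [0.4573, 0.3265, 0.0115]
contact_force: [-0.0, 0.6, 0.2]
opening: 0.393
```

View pics/w4.png

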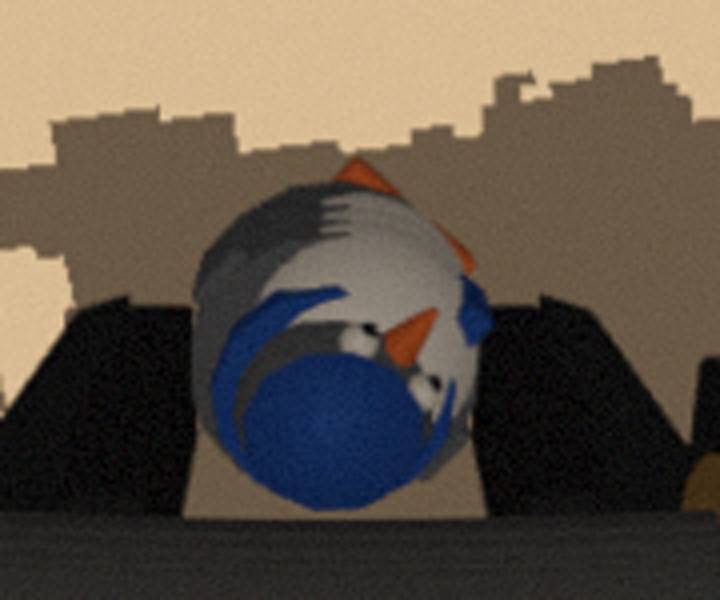

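The grip is now on the body at 35 mm, with the cap centred at (284,277), so tool-x error is about 0. Lift and carry.

```bash
python3 -m jog '[[[0,0,0,0,0,0],[0,0,-0.008,0,0,0],[0,0,-0.02,0,0,0],[0,0,-0.03,0,0,0],[0,0,-0.03,0,0,0],[0,0,0,0,0,0]]]' - 15|grep -E "tool|contact|opening"; python3 go.py blue D
```

```text
tool_pos: [0.4587, 0.3273, 0.1018]
contact_force: [-0.1, 0.3, -0.8]
opening: 0.391
clock 9.9 tcp [0.4587 0.3273 0.1018] shift [-0.203   0.2177  0.0698] turn [ 0.003 -0.003 -0.   ] q [-0.75  0.77  0.09  1.87 -0.13  0.5  -0.71]
```

```bash
python3 -m jog '[[[-0.013,0.014,0,0,0,0],[-0.025,0.027,0,0,0,0],[-0.03,0.032,0,0,0,0],[-0.03,0.032,0,0,0,0],[-0.03,0.032,0,0,0,0],[-0.03,0.032,0,0,0,0],[-0.025,0.027,0,0,0,0],[-0.013,0.014,0,0,0,0],[-0.007,0.008,0,0,0,0],[0,0,0,0,0,0],[0,0,0,0,0,0]]]'|grep -E "tool|contact|opening"; python3 go.py blue D
python3 - <<'E'
from h import *
from plant import *
st=get_state();s=snapshot("wrist");f=s["frame"];M=R.from_quat(st["eef_rot"]).as_matrix()
D=[(.6138,-.1464),(.6248,-.0662),(.6360,.0156),(.6470,.0968)]
f=f.copy()
for x,y in D:
    for a in np.arange(0,6.28,.3):
        uv=wproj(s,M.T@(np.array([x+.03*np.cos(a),y+.03*np.sin(a),.024])-st["tool_pos"]))
        if np.isfinite(uv).all() : cv2.circle(f,tuple(int(v) for v in uv.round()),1,(255,0,0),-1)
cv2.imwrite("pics/w5.png",f[:,:,::-1])
E
```

```text
tool_pos: [0.6448, 0.0977, 0.0992]
contact_force: [0.5, 0.2, 0.0]
opening: 0.39
clock 11.275 tcp [0.6448 0.0977 0.0992] shift [-0.0006  0.0024  0.0672] turn [-0.001 -0.001  0.002] q [-0.23  0.87  0.03  1.58 -0.03  0.7  -0.33]
```

View pics/w5.png

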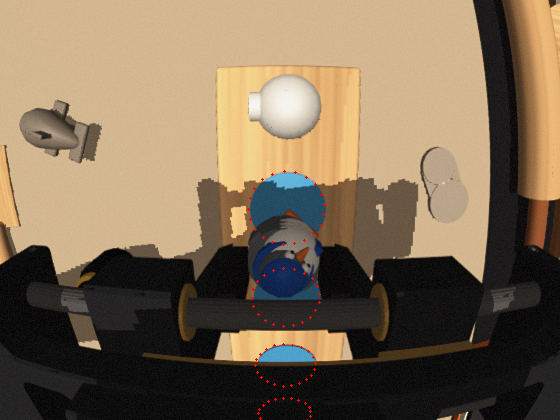

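The predicted disc circles (D4 centred at (287,207)) coincide with the seen discs, so their positions are confirmed. Lower blue.

```bash
python3 -m jog '[[[-0.001,0.002,0.02,0,0,0],[0,0,0.02,0,0,0],[0,0,0.017,0,0,0],[0,0,0.008,0,0,0],[0,0,0.004,0,0,0],[0,0,0.003,0,0,0],[0,0,0,0,0,0],[0,0,0,0,0,0]]]'|grep -E "tool|contact|opening";python3 go.py blue D
```

```text
tool_pos: [0.648, 0.0945, 0.0279]
contact_force: [-0.6, 0.3, -0.4]
opening: 0.391
clock 12.325 tcp [0.648  0.0945 0.0279] shift [ 0.0021 -0.0013 -0.0041] turn [ 0.001 -0.    -0.   ] q [-0.23  0.97  0.02  1.59 -0.03  0.58 -0.32]
```

```bash
python3 -m jog '[[[0.002,-0.001,0,0,0,0],[0,0,0.002,0,0,0],[0,0,0,0,0,0],[0,0,0,0,0,0]]]'|grep -E "tool|contact|opening"
python3 -m jog '[[[0,0,0,0,0,0],[0,0,0,0,0,0],[0,0,0,0,0,0]]]' 0.064|grep -E "tool|contact|opening"
python3 -m jog '[[[0,0,-0.01,0,0,0],[0,0,-0.02,0,0,0],[0,0,-0.03,0,0,0],[0,0,-0.04,0,0,0],[0,0,0,0,0,0]]]' |grep -E "tool|contact|opening"
python3 go.py yellow P
```

```text
tool_pos: [0.647, 0.097, 0.0256]
contact_force: [-0.2, 1.6, 1.3]
opening: 0.389
tool_pos: [0.6468, 0.0963, 0.0253]
contact_force: [0.6, 1.4, 0.1]
opening: 0.705
tool_pos: [0.6501, 0.097, 0.1305]
contact_force: [0.3, -0.4, 0.4]
opening: 0.729
clock 13.825 tcp [0.6501 0.097  0.1305] shift [-0.0609 -0.1657  0.0999] turn [ 0.008 -0.003 -0.001] q [-0.23  0.83  0.03  1.55 -0.03  0.75 -0.33]
```

```bash
python3 -m jog '[[[-0.005,-0.015,0,0,0,0],[-0.012,-0.032,0,0,0,0],[-0.014,-0.037,0,0,0,0],[-0.014,-0.037,0,0,0,0],[-0.01,-0.027,0,0,0,0],[-0.005,-0.015,0.01,0,0,0],[0,0,0.01,0,0,0],[0,0,0,0,0,0],[0,0,0,0,0,0]]]' 0.082 12|grep -E "tool|contact|opening"
python3 go.py yellow P
python3 - <<'E'
from h import *
from plant import *
st=get_state();s=snapshot("wrist");f=s["frame"].copy();M=R.from_quat(st["eef_rot"]).as_matrix()
for r,z in((.0185,.01),(.022,.045),(.005,.085)):
    for a in np.arange(0,6.28,.3):
        uv=wproj(s,M.T@(np.array([.4784+r*np.cos(a),.0593+r*np.sin(a),z])-st["tool_pos"]))
        cv2.circle(f,tuple(int(v) for v in uv.round()),1,(255,0,255),-1)
cv2.imwrite("pics/w6.png",cv2.resize(f[130:310,180:400],(733,600),interpolation=cv2.INTER_CUBIC)[:,:,::-1])
E
```

```text
tool_pos: [0.4784, 0.0595, 0.1054]
contact_force: [-0.4, -0.7, 0.5]
opening: 0.93
clock 14.95 tcp [0.4784 0.0595 0.1054] shift [-0.0002 -0.      0.0764] turn [ 0.001 -0.    -0.   ] q [-0.23  0.7   0.01  2.1  -0.03  0.35 -0.33]
```

View pics/w6.png

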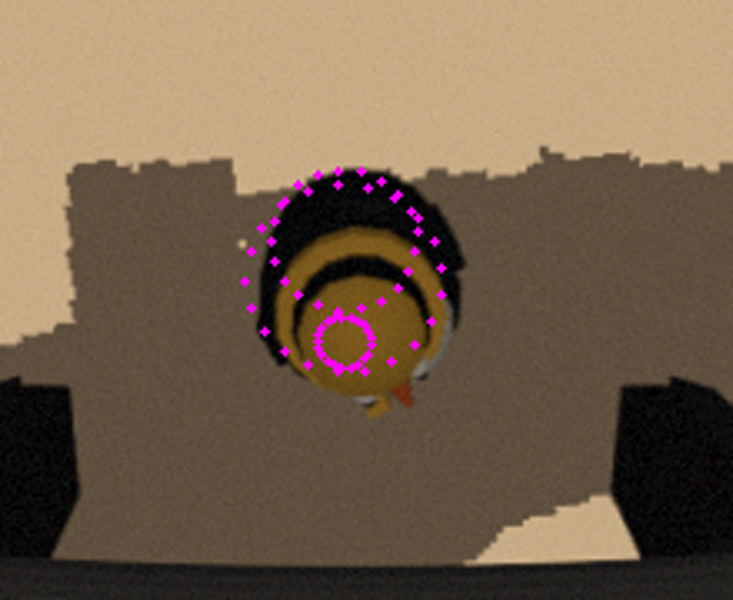

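Yellow is about 15 crop px to the right of the prediction, or 4 mm in tool y. Tool x is right.

```bash
python3 -m jog '[[[0,0.004,0.02,0,0,0],[0,0,0.02,0,0,0],[0,0,0.02,0,0,0],[0,0,0.014,0,0,0],[0,0,0.008,0,0,0],[0,0,0,0,0,0],[0,0,0,0,0,0]]]'|grep -E "tool|contact|opening"
python3 -m jog '[[[0,0,0,0,0,0],[0,0,0,0,0,0],[0,0,0,0,0,0],[0,0,0,0,0,0],[0,0,0,0,0,0],[0,0,0,0,0,0]]]' 0.036 15|grep -E "tool|contact|opening"
```

```text
tool_pos: [0.4816, 0.0587, 0.0239]
contact_force: [0.7, 0.2, -0.0]
opening: 0.926
tool_pos: [0.4813, 0.0587, 0.0235]
contact_force: [0.1, 0.4, 0.8]
opening: 0.495
```

```bash
python3 -m jog '[[[0,0,-0.008,0,0,0],[0,0,-0.02,0,0,0],[0,0,-0.03,0,0,0],[0,0,-0.02,0,0,0],[0,0,0,0,0,0]]]' |grep -E "tool|contact|opening"; python3 go.py yellow D
```

```text
tool_pos: [0.4821, 0.0588, 0.1027]
contact_force: [-0.6, -0.2, -1.8]
opening: 0.491
clock 17.25 tcp [0.4821 0.0588 0.1027] shift [-0.1045  0.1582  0.0581] turn [ 0.003 -0.001 -0.   ] q [-0.22  0.7   0.01  2.09 -0.03  0.34 -0.33]
```

```bash
python3 -m jog '[[[-0.009,0.014,0,0,0,0],[-0.018,0.027,0,0,0,0],[-0.022,0.033,0,0,0,0],[-0.022,0.033,0,0,0,0],[-0.018,0.027,0,0,0,0],[-0.01,0.015,0,0,0,0],[-0.005,0.009,0,0,0,0],[0,0,0.02,0,0,0],[0,0,0.02,0,0,0],[0,0,0.01,0,0,0],[0,0,0.005,0,0,0],[0,0,0,0,0,0]]]' |grep -E "tool|contact|opening"; python3 -m jog '[[[0,0,0,0,0,0],[0,0,0.003,0,0,0],[0,0,0,0,0,0]]]' |grep -E "tool|contact|opening"; python3 go.py yellow D
```

```text
tool_pos: [0.6236, -0.0656, 0.0463]
contact_force: [0.4, -0.2, -0.4]
opening: 0.487
tool_pos: [0.6236, -0.0657, 0.0434]
contact_force: [-0.3, -0.5, -1.0]
opening: 0.487
clock 19.125 tcp [ 0.6236 -0.0657  0.0434] shift [-0.0003  0.0012 -0.0016] turn [-0. -0. -0.] q [ 0.04  0.92 -0.02  1.68  0.03  0.54 -0.13]
```

```bash
python3 -m jog '[[[0,0.001,0.003,0,0,0],[0,0,0.003,0,0,0],[0,0,0,0,0,0],[0,0,0,0,0,0]]]' |grep -E "tool|contact|opening"
python3 -m jog '[[[0,0,0,0,0,0],[0,0,0,0,0,0],[0,0,0,0,0,0]]]' 0.074|grep -E "tool|contact|opening"
python3 -m jog '[[[0,0,-0.01,0,0,0],[0,0,-0.02,0,0,0],[0,0,-0.03,0,0,0],[0,0,-0.03,0,0,0],[0,0,0,0,0,0]]]' |grep -E "tool|contact|opening"
python3 go.py green P
```

```text
tool_pos: [0.6249, -0.0659, 0.0375]
contact_force: [-0.4, -0.2, 1.2]
opening: 0.489
tool_pos: [0.6246, -0.0659, 0.0373]
contact_force: [-0.0, 0.1, 0.0]
opening: 0.807
tool_pos: [0.6271, -0.0662, 0.1313]
contact_force: [0.1, -0.4, -0.1]
opening: 0.837
clock 20.625 tcp [ 0.6271 -0.0662  0.1313] shift [-0.0215 -0.1914  0.108 ] turn [ 0.007 -0.001 -0.001] q [ 0.04  0.79 -0.02  1.64  0.02  0.7  -0.12]
```

```bash
python3 -m jog '[[[-0.002,-0.015,0,0,0,0],[-0.004,-0.035,0,0,0,0],[-0.005,-0.044,0,0,0,0],[-0.005,-0.044,0,0,0,0],[-0.004,-0.034,0,0,0,0],[-0.001,-0.016,0.01,0,0,0],[0,0,0.02,0,0,0],[0,0,0,0,0,0],[0,0,0,0,0,0]]]' 0.082 12|grep -E "tool|contact|opening"
python3 go.py green P
```

```text
tool_pos: [0.4359, -0.0612, 0.0978]
contact_force: [0.3, -0.2, 0.5]
opening: 0.931
clock 21.75 tcp [ 0.4359 -0.0612  0.0978] shift [-0.0004 -0.0007  0.0757] turn [ 0. -0. -0.] q [ 0.04  0.69 -0.02  2.22  0.04  0.24 -0.15]
```

```bash
python3 -m jog '[[[0,0.003,0.02,0,0,0],[0,0,0.02,0,0,0],[0,0,0.02,0,0,0],[0,0,0.014,0,0,0],[0,0,0.007,0,0,0],[0,0,0,0,0,0],[0,0,0,0,0,0]]]'|grep -E "tool|contact|opening"
python3 -m jog '[[[0,0,0,0,0,0],[0,0,0,0,0,0],[0,0,0,0,0,0],[0,0,0,0,0,0],[0,0,0,0,0,0],[0,0,0,0,0,0]]]' 0.032 15|grep -E "tool|contact|opening"
python3 - <<'E'
from h import *
from plant import *
s=snapshot("wrist");f=s["frame"].copy();print(get_state()["q"].round(2))
for r,z in((.020,.036),(.006,.07)):
    for a in np.arange(0,6.28,.3):
        cv2.circle(f,tuple(int(v) for v in wproj(s,[r*np.cos(a),r*np.sin(a),.017-z]).round()),1,(255,0,255),-1)
cv2.imwrite("pics/w7.png",cv2.resize(f[150:330,180:400],(733,600),interpolation=cv2.INTER_CUBIC)[:,:,::-1])
E
```

```text
tool_pos: [0.4403, -0.0619, 0.0182]
contact_force: [0.1, -0.2, 0.2]
opening: 0.931
tool_pos: [0.44, -0.0618, 0.0178]
contact_force: [-0.5, -0.3, 0.8]
opening: 0.445
[ 0.04  0.87 -0.01  2.24  0.1   0.04 -0.2 ]
```

View pics/w7.png

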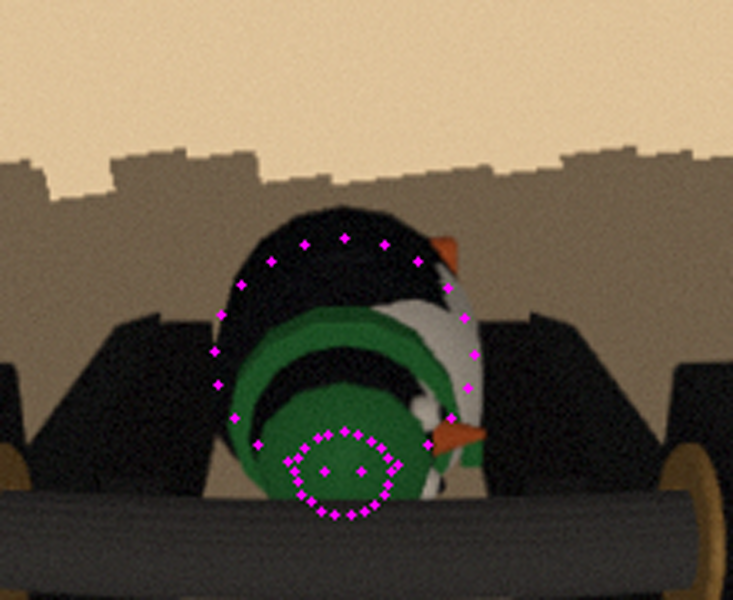

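Green is gripped on the body (39 mm) and centred.

```bash
python3 go.py green D; python3 -m jog '[[[0,0,-0.008,0,0,0],[0,0,-0.02,0,0,0],[0,0,-0.03,0,0,0],[0,0,-0.025,0,0,0],[0,0,0,0,0,0]]]' |grep -E "tool|contact|opening"; python3 go.py green D
```

```text
clock 23.425 tcp [ 0.44   -0.0618  0.0178] shift [ 0.1033  0.1836 -0.0208] turn [-0.003 -0.    -0.   ] q [ 0.04  0.87 -0.01  2.24  0.1   0.04 -0.2 ]
tool_pos: [0.4413, -0.062, 0.1024]
contact_force: [0.0, -0.4, -1.7]
opening: 0.446
clock 24.05 tcp [ 0.4413 -0.062   0.1024] shift [0.1033 0.1823 0.0646] turn [ 0.001 -0.    -0.001] q [ 0.06  0.68 -0.04  2.2   0.09  0.26 -0.19]
```

```bash
python3 -m jog '[[[0.015,0.01,0,0,0,0],[0.028,0.02,0,0,0,0],[0.03,0.03,0,0,0,0],[0.02,0.036,0,0,0,0],[0.008,0.036,0,0,0,0],[0.002,0.03,0,0,0,0],[0,0.015,0,0,0,0],[0,0.005,0,0,0,0],[0,0,0.02,0,0,0],[0,0,0.02,0,0,0],[0,0,0.012,0,0,0],[0,0,0.006,0,0,0]]]' |grep -E "tool|contact|opening"; python3 -m jog '[[[0,0,0.003,0,0,0],[0,0,0,0,0,0],[0,0,0,0,0,0]]]' |grep -E "tool|contact|opening"; python3 go.py green D
```

```text
tool_pos: [0.6337, 0.0157, 0.0411]
contact_force: [-0.8, -0.0, -0.7]
opening: 0.441
tool_pos: [0.6348, 0.0155, 0.0398]
contact_force: [0.0, -0.7, 0.5]
opening: 0.444
clock 25.925 tcp [0.6348 0.0155 0.0398] shift [0.0003 0.0011 0.0018] turn [-0.002 -0.    -0.   ] q [-0.08  0.93 -0.03  1.65  0.04  0.56 -0.27]
```

```bash
python3 -m jog '[[[0,0.001,0.003,0,0,0],[0,0,0.003,0,0,0],[0,0,0.002,0,0,0],[0,0,0,0,0,0],[0,0,0,0,0,0]]]' |grep -E "tool|contact|opening"
python3 -m jog '[[[0,0,0,0,0,0],[0,0,0,0,0,0],[0,0,0,0,0,0]]]' 0.07|grep -E "tool|contact|opening"
python3 -m jog '[[[0,0,-0.01,0,0,0],[0,0,-0.02,0,0,0],[0,0,-0.03,0,0,0],[0,0,-0.04,0,0,0],[0,0,0,0,0,0]]]' |grep -E "tool|contact|opening"
python3 go.py red P
```

```text
tool_pos: [0.6353, 0.0154, 0.0318]
contact_force: [-2.1, 0.1, 5.8]
opening: 0.44
tool_pos: [0.6354, 0.0154, 0.031]
contact_force: [-0.2, 0.3, 0.8]
opening: 0.758
tool_pos: [0.6388, 0.0154, 0.1361]
contact_force: [-0.4, -0.2, -1.0]
opening: 0.79
clock 27.55 tcp [0.6388 0.0154 0.1361] shift [-0.3767 -0.1462  0.0986] turn [ 0.006 -0.002 -0.001] q [-0.08  0.8  -0.03  1.6   0.03  0.73 -0.26]
```

```bash
python3 -m jog '[[[-0.02,-0.008,0,0,0,0],[-0.04,-0.015,0,0,0,0],[-0.045,-0.017,0,0,0,0],[-0.045,-0.017,0,0,0,0],[-0.045,-0.017,0,0,0,0],[-0.045,-0.017,0,0,0,0],[-0.045,-0.017,0,0,0,0],[-0.045,-0.017,0,0,0,0],[-0.03,-0.011,0,0,0,0],[-0.017,-0.006,0,0,0,0],[0,0,0,0,0,0],[0,0,0,0,0,0]]]' 0.084 12|grep -E "tool|contact|opening"
python3 go.py red P
python3 - <<'E'
from h import *
from plant import *
st=get_state();s=snapshot("wrist");f=s["frame"].copy();M=R.from_quat(st["eef_rot"]).as_matrix()
for r,z in((.0205,.01),(.024,.045),(.006,.099)):
    for a in np.arange(0,6.28,.3):
        uv=wproj(s,M.T@(np.array([.4472+r*np.cos(a),-.3378+r*np.sin(a),z])-st["tool_pos"]))
        cv2.circle(f,tuple(int(v) for v in uv.round()),1,(255,0,255),-1)
cv2.imwrite("pics/w8.png",cv2.resize(f[130:310,180:400],(733,600),interpolation=cv2.INTER_CUBIC)[:,:,::-1])
E
```

```text
tool_pos: [0.4446, -0.3372, 0.1314]
contact_force: [0.6, 0.4, -0.9]
opening: 0.957
clock 29.05 tcp [ 0.4446 -0.3372  0.1314] shift [-0.001  -0.0011  0.0954] turn [-0.003 -0.002  0.002] q [ 0.64  0.72 -0.12  1.85  0.14  0.59  0.3 ]
```

View pics/w8.png

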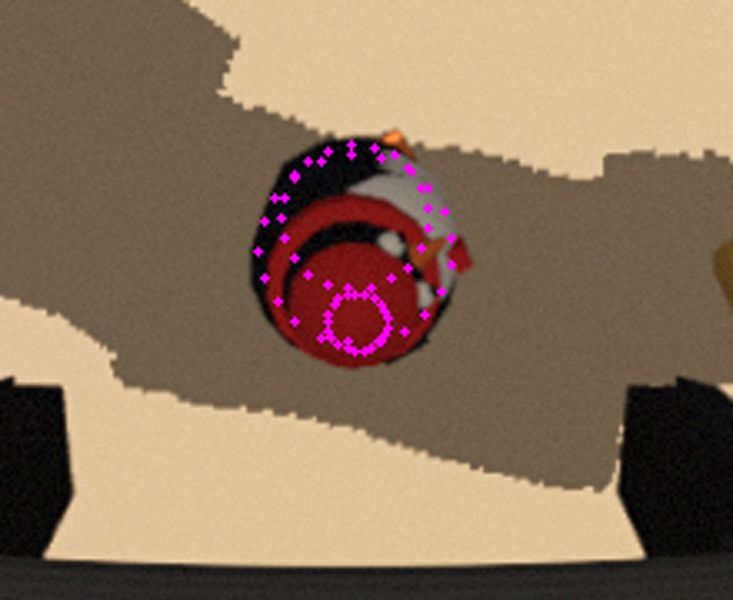

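Red lines up with the prediction, with the cap at about (355,308). Descend and grip.

```bash
python3 -m jog '[[[0,0.003,0.02,0,0,0],[0,0,0.025,0,0,0],[0,0,0.025,0,0,0],[0,0,0.02,0,0,0],[0,0,0.012,0,0,0],[0,0,0,0,0,0],[0,0,0,0,0,0]]]'|grep -E "tool|contact|opening"
python3 -m jog '[[[0,0,0,0,0,0],[0,0,0,0,0,0],[0,0,0,0,0,0],[0,0,0,0,0,0],[0,0,0,0,0,0],[0,0,0,0,0,0]]]' 0.04 18|grep -E "tool|contact|opening"; python3 go.py red P
python3 -m jog '[[[0,0,-0.008,0,0,0],[0,0,-0.02,0,0,0],[0,0,-0.03,0,0,0],[0,0,-0.04,0,0,0],[0,0,0,0,0,0]]]' |grep -E "tool|contact|opening"; python3 go.py red D
```

```text
tool_pos: [0.4472, -0.3393, 0.0303]
contact_force: [0.4, 0.2, -0.0]
opening: 0.956
tool_pos: [0.4464, -0.3394, 0.0297]
contact_force: [-0.5, 0.1, 1.2]
opening: 0.534
clock 30.725 tcp [ 0.4464 -0.3394  0.0297] shift [ 0.0011 -0.0035 -0.0063] turn [-0.003  0.    -0.001] q [ 0.61  0.89 -0.08  1.89  0.17  0.37  0.27]
tool_pos: [0.4486, -0.3405, 0.1304]
contact_force: [-0.1, -0.4, -2.2]
opening: 0.533
clock 31.35 tcp [ 0.4486 -0.3405  0.1304] shift [0.2149 0.1371 0.0783] turn [ 0.003  0.002 -0.   ] q [ 0.63  0.72 -0.11  1.84  0.14  0.58  0.29]
```

Go along the row first to pass clear of the tree, then over to the disc.

```bash
python3 -m jog '[[[0.015,0,0,0,0,0],[0.03,0,0,0,0,0],[0.035,0,0,0,0,0],[0.035,0,0,0,0,0],[0.035,0.01,0,0,0,0],[0.03,0.02,0,0,0,0],[0.02,0.03,0,0,0,0],[0.01,0.03,0,0,0,0],[0.003,0.025,0,0,0,0],[0,0.016,0,0,0,0],[0,0.006,0,0,0,0],[0,0,0,0,0,0]]]' |grep -E "tool|contact|opening"; python3 -m jog '[[[0,0,0.02,0,0,0],[0,0,0.025,0,0,0],[0,0,0.02,0,0,0],[0,0,0.01,0,0,0],[0,0,0.004,0,0,0],[0,0,0,0,0,0],[0,0,0,0,0,0]]]' |grep -E "tool|contact|opening"; python3 go.py red D
```

```text
tool_pos: [0.6103, -0.146, 0.126]
contact_force: [-0.0, 0.7, -1.4]
opening: 0.534
tool_pos: [0.6118, -0.147, 0.049]
contact_force: [-0.3, 0.1, -2.2]
opening: 0.536
clock 33.725 tcp [ 0.6118 -0.147   0.049 ] shift [ 0.0009  0.0019 -0.003 ] turn [-0.002 -0.    -0.   ] q [ 0.19  0.91 -0.05  1.67  0.07  0.56 -0.04]
```

```bash
python3 -m jog '[[[0,0.002,0.003,0,0,0],[0,0,0.002,0,0,0],[0,0,0,0,0,0],[0,0,0,0,0,0]]]' |grep -E "tool|contact|opening"
python3 -m jog '[[[0,0,0,0,0,0],[0,0,0,0,0,0],[0,0,0,0,0,0]]]' 0.078|grep -E "tool|contact|opening"
python3 -m jog '[[[0,0,-0.01,0,0,0],[0,0,-0.02,0,0,0],[0,0,-0.03,0,0,0],[0,0,-0.04,0,0,0],[0,-0.04,-0.03,0,0,0],[0,-0.06,0,0,0,0],[0,-0.06,0,0,0,0],[0,-0.03,0,0,0,0],[0,0,0,0,0,0]]]' |grep -E "tool|contact|opening"
python3 - <<'E'
from h import *
from plant import *
T=snapshot("top");S=snapshot("scene")
a=T["frame"][80:200,150:400].copy();b=S["frame"][180:330,120:340].copy()
cv2.imwrite("pics/f1.png",np.vstack([cv2.resize(a,(600,288),interpolation=2),cv2.resize(b,(440,300),interpolation=2).copy() if 0 else cv2.copyMakeBorder(cv2.resize(b,(440,300),interpolation=2),0,0,0,160,0)])[:,:,::-1])
d=pickle.load(open("d0.pkl","rb"))
D=dict(red=(.6138,-.1464,.09,(0,150,80),(6,255,255)),yellow=(.6248,-.0662,.076,(20,150,80),(32,255,255)),green=(.6360,.0156,.062,(55,150,50),(80,255,255)),blue=(.6470,.0968,.048,(113,150,60),(125,255,255)))
for n,(x,y,h,lo,hi) in D.items():
    z=.024+.74*h;r=[]
    for c in(T,S):
        try: uv,k=blob(c["frame"],lo,hi,proj(c,(x,y,z)),13);r.append((k,((at(c,uv,z)[:2]-[x,y])*1e3).round(1)))
        except Exception as e:r.append(str(e))
    print(n,r)
i=[np.abs(d["top"]["frame"][185:230,155:200].astype(int)-T["frame"][185:230,155:200]).mean()];print("whale diff",i)
E
```

```text
tool_pos: [0.6137, -0.1471, 0.0437]
contact_force: [-0.5, 0.0, 3.7]
opening: 0.534
tool_pos: [0.613, -0.1471, 0.043]
contact_force: [-0.2, 0.5, 0.2]
opening: 0.853
tool_pos: [0.4234, -0.1214, 0.1752]
contact_force: [0.0, -0.3, 0.2]
opening: 0.887
red [(42, array([ 5. , 11.1])), (115, array([-1.3,  1.7]))]
yellow [(192, array([-3.3,  0.9])), (111, array([-1. ,  0.7]))]
green [(129, array([-5.1, -0.4])), (66, array([-3.3,  0.6]))]
blue [(0, array([nan, nan])), (0, array([nan, nan]))]
whale diff [np.float64(48.42748971193416)]h.py:18: RuntimeWarning: Mean of empty slice.
  v,u=np.nonzero(m*k);return np.array([u.mean(),v.mean()]),len(u)
  ret = ret.dtype.type(ret / rcount)
```

View pics/f1.png

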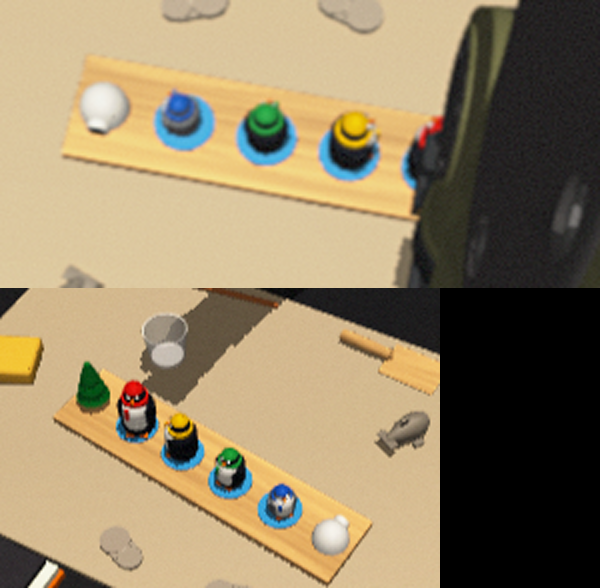

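All four stand upright in the right order: from the tree, red, yellow, green, blue. The whale is untouched, and I check blue's centring numerically.

```bash
python3 - <<'E'
from h import *
from plant import *
for n in("top","scene"):
    c=snapshot(n);h=cv2.cvtColor(c["frame"],cv2.COLOR_RGB2HSV);z=.024+.036
    u,v=proj(c,(.647,.0968,z)).astype(int)
    print(h[v-8:v+9:4,u],h[tuple(proj(c,(.636+.022,.0156+.0,.024)).astype(int)[::-1])])
    for lo in(108,110,112):
        k=cv2.inRange(h,(lo,120,40),(125,255,255));w=np.zeros_like(k);w[v-14:v+14,u-14:u+14]=1
        y,x=np.nonzero(k*w)
        if len(x):print(n,lo,len(x),((at(c,(x.mean(),y.mean()),z)[:2]-[.647,.0968])*1e3).round(1))
    if n=="scene": 
        d=pickle.load(open("d0.pkl","rb"))["scene"]["frame"];print("whale",np.abs(d[235:268,302:342].astype(int)-c["frame"][235:268,302:342]).mean())
E
```

```text
[[ 19 127 231]
 [114 112 171]
 [108 186 215]
 [110  97 103]
 [115  25 121]] [ 66 177 177]
top 108 91 [-3.4  0.4]
top 110 33 [-4.9  1.2]
top 112 3 [ 6.6 -3.6]
[[ 19 134 241]
 [118  67 149]
 [110 220 184]
 [ 19  23 215]
 [110 155 107]] [101 188 163]
scene 108 53 [-0.5  1.4]
scene 110 21 [0.5 0.7]
scene 112 2 [-0.4  4. ]
whale 1.9070707070707071
```

Every penguin is within about 4 mm of its disc centre and the whale hasn't moved. Hand in.

```bash
python3 -c "
from plant import *
print(finish_job())"
```

```text
the job is handed in; nothing more can be done
None
```

The job is handed in, with no verdict returned. All four penguins stand upright on their discs, red, yellow, green and blue counting from the tree, each about 5 mm or less from its disc's centre by the cameras, and the whale has not moved.

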